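Line up the ink bottles by height

TASK

Stand the four ink bottles upright on the row of round black pads, one centred on each pad, in order of height: the shortest on the pad next to the oval steel ink tray, rising to the tallest on the pad farthest from it. Leave the tattoo machine lying where it is.

Things in the scene. Friction and masses are not known exactly. Their poses are not given: they have to be found in the camera images.
- bottle_1: the shortest of four ink bottles: an upright straight-sided grey plastic cylinder with a blank paper band and a flat black screw cap (its top 20 mm, 2 mm narrower than the body), 28 mm in diameter, 72 mm tall, loose. Its straight side can be gripped at any height. Origin at the centre of its underside, z up.
- bottle_2: the second shortest of four ink bottles: an upright straight-sided grey plastic cylinder with a blank paper band and a flat black screw cap (its top 20 mm, 2 mm narrower than the body), 34 mm in diameter, 88 mm tall, loose. Its straight side can be gripped at any height. Origin at the centre of its underside, z up.
- bottle_3: the second tallest of four ink bottles: an upright straight-sided grey plastic cylinder with a blank paper band and a flat black screw cap (its top 20 mm, 2 mm narrower than the body), 40 mm in diameter, 104 mm tall, loose. Its straight side can be gripped at any height. Origin at the centre of its underside, z up.
- bottle_4: the tallest of four ink bottles: an upright straight-sided grey plastic cylinder with a blank paper band and a flat black screw cap (its top 20 mm, 2 mm narrower than the body), 46 mm in diameter, 120 mm tall, loose. Its straight side can be gripped at any height. Origin at the centre of its underside, z up.
- pad_a: one of four alike round black rubber pads, 62 mm in diameter, 3 mm thick, fixed, in a roughly straight row about 85 mm apart on a paper strip; the letter says nothing about its place in the row. Origin at the centre of its underside, z up (its top is 3 mm above the origin).
- pad_b: one of four alike round black rubber pads, 62 mm in diameter, 3 mm thick, fixed, in a roughly straight row about 85 mm apart on a paper strip; the letter says nothing about its place in the row. Origin at the centre of its underside, z up (its top is 3 mm above the origin).
- pad_c: one of four alike round black rubber pads, 62 mm in diameter, 3 mm thick, fixed, in a roughly straight row about 85 mm apart on a paper strip; the letter says nothing about its place in the row. Origin at the centre of its underside, z up (its top is 3 mm above the origin).
- pad_d: one of four alike round black rubber pads, 62 mm in diameter, 3 mm thick, fixed, in a roughly straight row about 85 mm apart on a paper strip; the letter says nothing about its place in the row. Origin at the centre of its underside, z up (its top is 3 mm above the origin).
- tray: oval steel ink tray with five tiny ink cups, 200 x 112 mm, 16 mm high, fixed, standing just beyond one end of the row of pads, about 135 mm from the centre of the nearest pad and roughly in line with the row (a black and grey case, 160 x 90 x 41 mm, stands beyond the other end). Origin at the centre of its underside, x along its long side, z up.
- machine: tattoo machine, a pen-shaped tool lying on the table among the bottles, 105 mm long, 34 mm wide and 34 mm high, loose; to be left alone. Origin below its middle on the table, x along its length towards the needle end, z up.
Mind the look-alikes: they are no part of the job. What is shaped like the bottle_1 but green or purple is not meant.

How it is judged:
By the outcome, as a careful person would: the job done as asked, in the order asked, and still so for the second after the job is handed in, with the robot touching nothing.
It also fails if it takes over 120 s, if anything falls off the work surface, if the arm or the gripper's body presses on something with over 40 N, if the wrist force passes 120 N, or if a joint passes its speed limit or range.

ROBOT

A 7-joint arm with a two-finger parallel gripper is mounted at the origin on the work surface. World frame = base frame: x ahead of the robot, y to its left, z up, the work surface at z = 0. Lengths are in m, angles in rad, forces in N, time in s.
With the tool pointing down it reaches from about 0.425 to 0.925 m from the base axis. Payload 6.8 kg.
Tool frame: the origin (TCP) lies midway between the tips of the shut fingers; the grasp point (between the pads) lies r.grip_point_offset behind it (r.grip_point_offset is the distance from the TCP to the grasp point, in m); z points along the fingers, y is the line along which they close (so a half turn about z gives the same grasp; the last joint's range is limited). The gripper opens to 85 mm and grips with 20 to 120 N. Pads are 22 mm wide; open, the fingers measure 114 mm over their backs; the gripper's body (76 mm by 85 mm) begins 54 mm behind the grasp point. The pads swing forward as they close: fully open they stand 13 mm farther back than shut.
Start: joints at [-0.108, 0.477, 0.022, 1.555, -0.011, 1.109, -0.083], TCP at [0.675, 0, 0.196] pointing down, gripper open.
Joint ranges: [-2.96, 2.96], [-0.34, 2.1], [-1.41, 1.46], [0.24, 2.44], [-1.37, 4.51], [0.17, 1.92], [-2.96, 2.96]. Speed limits (rad/s): [2.39, 2.39, 3.14, 3.14, 3.14, 3.14, 3.14].

INTERFACE

Orientations are given as a rotation vector (axis times angle).
In Python, from bench import r gives the robot as it stands. The module is installed in compiled form; this text tells all that it offers.
- The arm moves only by the shell command python3 -m crank 'ROWS' [FORCE]. ROWS is JSON, a list of rows, each a list of 5 numbers: the shift along the world's x, y, z in units of 200 mm (1.0 is 200 mm), then the turn about the world's z in units of 45 degrees (1.0 is 45 degrees), then the opening, from -1 (shut) to 1 (fully open). In form: [[dx, dy, dz, turn, jaw], ...]. A call has 1 to 8 rows; each row shifts and turns the commanded pose from where the row before left it; what a row does not reach is not made up. A row lasts 1/12 s, in which the tool goes at most 41.7 mm and 7.16 degrees, less where a joint would pass 70% of its speed; a pose out of reach is approached as far as the arm can. A call with a number of a shift or a turn outside -1 to 1 is refused whole. A call with a gripper value outside its range is refused whole. The fingers move at their own pace and stop on an object; FORCE is the grip in N (left out, the last holds). Time passes only in rows, so rows that do not move let the fingers close. It gives the time, the measured TCP pose, the force, the opening and the grip force at its end, in the units of the state.
- r.get_obs(): the state, without advancing time (a new reading comes with each control period).
- r.grab_frame(name): name is "scene" or "side" or "wrist"; returns the picture (400x640x3 uint8, blue, green, red); there is no depth.
- r.camera_model(name): a dict with "fx", "fy", "cx", "cy" (pixels), "distortion" ([k1, k2, p1, p2, k3] as OpenCV has them; the pictures are not rectified), "R" (3x3) and "t" (3): a world point X has camera coordinates R X + t. Camera axes: x right, y down, z forward; pixel columns grow to the right and rows downward; lengths in m; the calibration is good to about 2 mm. A picture is of the moment at which its call begins: read the wrist's pose just before it. camera_model takes no time and is no camera call; for the wrist camera it gives the pose at the moment of the call.
- r.hand_in(): hands the job in; it is judged then, once.
The state is a dict: "clock": time; "joints": joint angles; "qvel": joint speeds; "tau": joint torques, N m; "tcp_pos": TCP position; "orientation": TCP orientation; "contact_force": force on the tool from outside, world axes, zero at the start; "moment": the same for the moment, N m; "grip_width": finger opening in m; "gripper_force": force on a finger pad.
Only numpy, scipy, OpenCV 4.12 (cv2) and the standard library are available. Lean on these libraries where they do the work, as an engineer would, in place of code of your own. Each camera call takes 0.05 s, during which the arm holds its last target. There are 200 camera calls.

## Working session

There is one attempt and no reset: what is moved stays moved. The work goes in short steps, Python scripts to look and compute and a shell command to move; the robot and the scene stay as the last step left them, time stands still between calls to the robot, and variables do not carry over. Pictures are saved under pics/ and viewed, at most 14 in all, crops included, and the job is handed in when it is done.

```bash
mkdir -p pics; python3 - <<'E'
from bench import r
import cv2
for n in("scene","side"):
    cv2.imwrite(f"pics/{n}0.png",r.grab_frame(n))
    m=r.camera_model(n);print(n,m)
print(r.get_obs(),r.grip_point_offset)
E
```

```text
scene {'fx': 372.2539898760343, 'fy': 372.2539898760343, 'cx': 321.09899742300337, 'cy': 201.82458201150766, 'distortion': array([0.02447048, 0.        , 0.        , 0.        , 0.        ]), 'R': array([[ 0.04314633,  0.99904591, -0.00675778],
       [ 0.61901621, -0.03204184, -0.78472432],
       [-0.78419215,  0.0296748 , -0.6198081 ]]), 't': array([-0.03343567, -0.29177451,  1.35006925])}
side {'fx': 478.98425809144857, 'fy': 478.98425809144857, 'cx': 323.9426700827719, 'cy': 193.58684891612523, 'distortion': array([-0.12627101,  0.        ,  0.        ,  0.        ,  0.        ]), 'R': array([[-0.89931033, -0.43713516, -0.01240108],
       [-0.26787888,  0.57307376, -0.77448523],
       [ 0.34566146, -0.69318058, -0.63247043]]), 't': array([0.47996972, 0.19235338, 1.00623822])}
{'clock': 0.1, 'joints': array([-0.10812557,  0.4776961 ,  0.02238836,  1.55631368, -0.01151074,
        1.10925173, -0.08307982]), 'qvel': array([ 0.00206254, -0.00153343,  0.00153383, -0.0019335 ,  0.00041247,
       -0.00032133, -0.00023826]), 'tau': array([ 5.69385389e-03, -5.97765398e+01,  1.61440808e+00, -2.81952703e+01,
        1.29656185e-02,  5.02699884e-03, -1.13572563e-05]), 'tcp_pos': array([ 6.74449585e-01, -2.00812974e-05,  1.95254571e-01]), 'orientation': array([-2.22071110e+00, -2.22075726e+00,  1.83966009e-03]), 'contact_force': array([ 0.01192298,  0.07856419, -1.24451673]), 'moment': array([-0.01735564, -0.01361366, -0.00625155]), 'gripper_force': 0.0, 'grip_width': 0.0854374506519667} 0.0187
```

View pics/scene0.png

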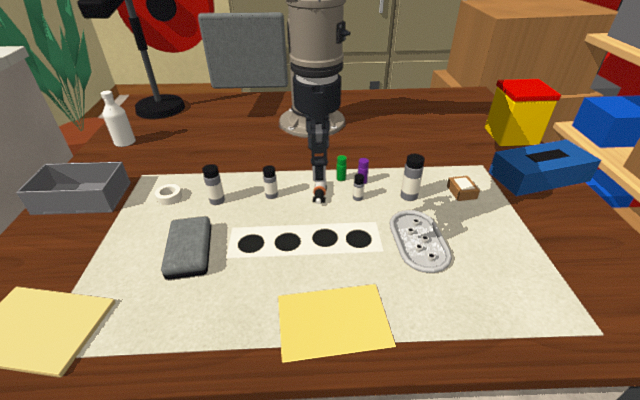

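View pics/side0.png

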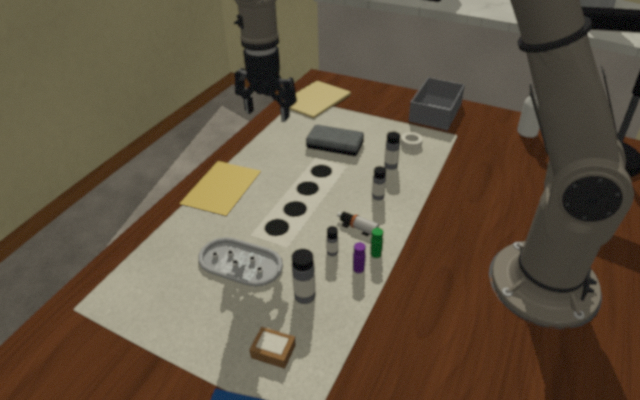

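The scene view shows four grey bottles at about (213,185), (270,182), (358,187) and (413,177). The pads are at (251,243), (288,241), (325,238) and (358,239), with the tray to the right at (420,240). The bottle_1 candidates are grey (358,187), green (342,168) and purple (363,170). The grey one fits the description, and I'll confirm it in a crop.

```bash
cat > h.py <<'E'
from bench import r
import cv2, numpy as np
def ray(m,p):
    K=np.array([[m['fx'],0,m['cx']],[0,m['fy'],m['cy']],[0,0,1]])
    u=cv2.undistortPoints(np.array([[p]],float),K,m['distortion'])[0,0]
    R=np.array(m['R']); return -R.T@m['t'], R.T@np.array([u[0],u[1],1.])
def plane(m,p,z):
    o,d=ray(m,p); return o+d*(z-o[2])/d[2]
def tri(ma,pa,mb,pb):
    o1,d1=ray(ma,pa);o2,d2=ray(mb,pb)
    s=np.linalg.lstsq(np.c_[d1,-d2],o2-o1,rcond=None)[0]
    a,b=o1+d1*s[0],o2+d2*s[1]; return (a+b)/2,np.linalg.norm(a-b)
def blob(img,p,hw,thr=60):
    x,y=p;w,h=hw;x0,y0=max(x-w,0),max(y-h,0)
    c=img[y0:y+h,x0:x+w].max(2); m=(c<thr).astype(np.uint8)
    n,l,s,ce=cv2.connectedComponentsWithStats(m)
    if n<2:return None
    i=1+np.argmax(s[1:,4]); return ce[i]+[x0,y0],s[i][2:5]
E
python3 - <<'E'
from h import *
S=cv2.imread("pics/scene0.png");D=cv2.imread("pics/side0.png")
ms,md=r.camera_model("scene"),r.camera_model("side")
cap={1:((358,181),(332,232),9),2:((270,172),(379,173),10),3:((211,171),(392,139),11),4:((414,162),(303,260),16)}
for k,(a,b,w) in cap.items():
    A=blob(S,a,(w,w));B=blob(D,b,(w+2,w+2))
    print(k,A,B,*tri(ms,A[0],md,B[0]))
for a,b in (((251,243),(321,171)),((288,241),(307,188)),((325,238),(295,209)),((358,239),(277,228))):
    A=blob(S,a,(18,13));B=blob(D,b,(16,12))
    print('pad',A,B,*tri(ms,A[0],md,B[0]),plane(ms,A[0],.003))
print('machine',plane(ms,(319,190),.017),plane(md,(357,224),.017))
c=cv2.resize(S[145:255,195:455],None,fx=3,fy=3,interpolation=2)
d=cv2.resize(D[120:310,240:420],None,fx=1.3,fy=1.3,interpolation=2)
o=np.zeros((590,780,3),np.uint8);o[:330]=c;o[335:335+247,:234]=d;cv2.imwrite("pics/c1.png",o)
E
```

```text
1 (array([358.97727273, 178.94318182]), array([ 9, 11, 88], dtype=int32)) (array([331.88990826, 233.62385321]), array([  9,  14, 109], dtype=int32)) [0.45858818 0.11194952 0.05976901] 0.0012332327499907818
2 (array([268.74193548, 171.35483871]), array([ 12,  12, 124], dtype=int32)) (array([380.31847134, 173.82165605]), array([ 17,  18, 157], dtype=int32)) [ 0.43381115 -0.11927137  0.07454664] 0.0016747972069905005
3 (array([210.38418079, 170.91525424]), array([ 16,  13, 177], dtype=int32)) (array([392.79768786, 140.82080925]), array([ 12,  17, 173], dtype=int32)) [ 0.45001671 -0.2601842   0.08842169] 0.008175294211004883
4 (array([414.80786026, 160.96069869]), array([ 18,  15, 229], dtype=int32)) (array([302.56186613, 263.63894523]), array([ 20,  28, 493], dtype=int32)) [0.45374233 0.25198667 0.10501329] 0.004383265494712747
pad (array([250.62079511, 243.18654434]), array([ 25,  17, 327], dtype=int32)) (array([320.88961039, 170.62987013]), array([ 19,  10, 154], dtype=int32)) [ 0.61886339 -0.15590539  0.0011549 ] 6.234658978455247e-05 [ 0.62072399 -0.15550559  0.003     ]
pad (array([287.13084112, 241.57632399]), array([ 25,  17, 321], dtype=int32)) (array([307.17877095, 188.00558659]), array([ 20,  11, 179], dtype=int32)) [ 0.61779692 -0.07180176  0.00087058] 0.0004952533037796249 [ 0.61974036 -0.07179684  0.003     ]
pad (array([324.57371795, 237.5       ]), array([ 24,  16, 312], dtype=int32)) (array([294.73303167, 208.5520362 ]), array([ 21,  14, 221], dtype=int32)) [0.60809076 0.01531981 0.00066444] 0.00012242805941341047 [0.61058353 0.0152436  0.003     ]
pad (array([358.16720257, 238.48874598]), array([ 24,  16, 311], dtype=int32)) (array([276.42307692, 227.08846154]), array([ 22,  15, 260], dtype=int32)) [6.15480819e-01 9.37076269e-02 5.94514383e-04] 0.000395593772540247 [0.61778178 0.09313391 0.003     ]
machine [0.44241485 0.00887224 0.017     ] [0.43768587 0.01775222 0.017     ]
```

View pics/c1.png

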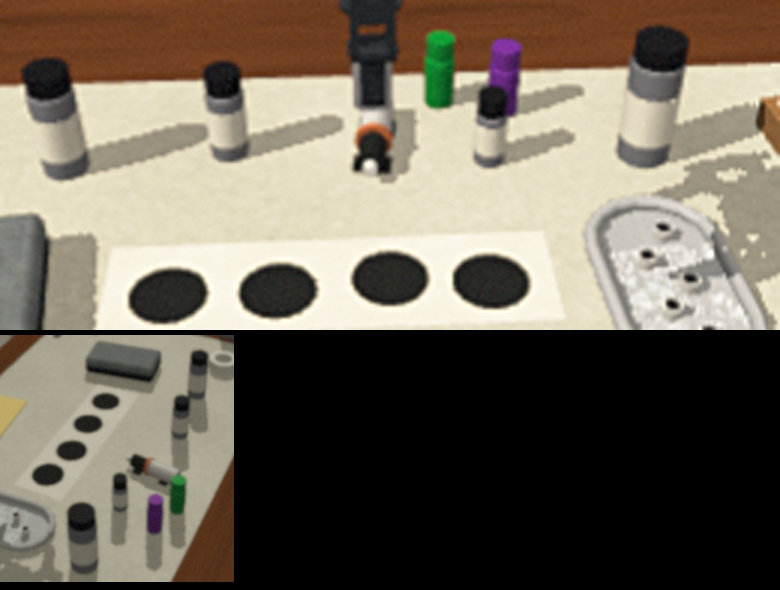

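The crop confirms grey b1 at scene pixel (358,187), with green and purple behind it. The machine lies at (319,190). Next I'll take a wrist view and redo the caps with better windows.

```bash
python3 -m crank '[[0,0,0.2,0,1],[-0.2,0,0.2,0,1],[-0.2,0,0.2,0,1],[-0.2,0,0.2,0,1],[-0.2,0,0,0,1],[0,0,0,0,1],[0,0,0,0,1]]' 40; python3 - <<'E'
from h import *
print(r.get_obs()['tcp_pos'],r.get_obs()['joints'])
m=r.camera_model("wrist");print(-np.array(m['R']).T@m['t'],m['R'])
np.savez("w1.npz",**m)
cv2.imwrite("pics/w1.png",r.grab_frame("wrist"))
S=cv2.imread("pics/scene0.png");D=cv2.imread("pics/side0.png")
ms,md=r.camera_model("scene"),r.camera_model("side")
for k,a,b,w,hz in ((2,(269,171),(380,173),(8,9),.078),(3,(211,171),(392,139),(9,9),.094),(4,(415,162),(303,260),(14,13),.11)):
    for t in (40,55,70):
        A=blob(S,a,(16,13),t);B=blob(D,b,w,t);print(k,t,A[1],B,*tri(ms,A[0],md,B[0]),plane(ms,A[0],hz)[:2])
for im,m,n in((S,ms,'s'),(D,md,'d')):
    h=cv2.cvtColor(im,cv2.COLOR_BGR2HSV)
    for lo,hi in((50,75),(125,150)):
        q=cv2.inRange(h,(lo,100,40),(hi,255,255))[100:300,280:420]
        nn,l,s,c=cv2.connectedComponentsWithStats(q);i=1+np.argmax(s[1:,4]);p=c[i]+[280,100];print(n,lo,p,s[i],plane(m,p,.036))
E
```

```text
clock: 0.68
tcp_pos: [0.5448, -0.0002, 0.3248]
orientation: [2.221, 2.222, 0.0]
contact_force: [1.5, -0.5, -0.0]
grip_width: 0.0855
gripper_force: 0.0
[ 5.44809623e-01 -1.65909213e-04  3.24811218e-01] [-0.12603141  0.16310864  0.01369181  1.6968397  -0.00237734  1.2815316
 -0.11174067]
[0.54590424 0.07246315 0.50283754] [[ 9.99998869e-01 -1.00715142e-04 -1.50087668e-03]
 [ 3.30427380e-04 -9.58679709e-01  2.84487444e-01]
 [-1.46751221e-03 -2.84487618e-01 -9.58678591e-01]]
2 40 [ 12  12 110] (array([379.55789474, 173.23157895]), array([10, 11, 95], dtype=int32)) [ 0.43574068 -0.1188206   0.07611464] 0.0017514877162009492 [ 0.43739001 -0.11913331]
2 55 [ 12  12 123] (array([379.50877193, 173.40350877]), array([ 10,  12, 114], dtype=int32)) [ 0.43573426 -0.11882403  0.07575686] 0.0021078057076488687 [ 0.43767962 -0.1192054 ]
2 70 [ 12  12 129] (array([379.99408284, 173.86390533]), array([ 14,  18, 169], dtype=int32)) [ 0.43436113 -0.11889165  0.07478274] 0.002245866514554147 [ 0.43768843 -0.11913724]
3 40 [ 15  13 162] (array([392.97142857, 138.5047619 ]), array([ 11,  11, 105], dtype=in
[... 634 characters left out ...]
15 224] (array([302.34805195, 260.74025974]), array([ 20,  22, 385], dtype=int32)) [0.45679262 0.24951786 0.10795774] 0.0012163594034451052 [0.45932804 0.24808642]
4 70 [ 19  15 233] (array([302.43387471, 261.52436195]), array([ 20,  23, 431], dtype=int32)) [0.45588836 0.25038442 0.10729658] 0.0018638567714328793 [0.45910672 0.24841474]
s 50 [341.01345291 167.65919283] [ 57  55   9  26 223] [0.3662435  0.07371515 0.036     ]
s 125 [363.16091954 167.89655172] [ 78  58  11  25 174] [0.37080241 0.13537322 0.036     ]
d 50 [376.43956044 242.06227106] [ 92 128  11  30 273] [0.36820825 0.07288237 0.036     ]
d 125 [358.63076923 257.28076923] [ 74 143  11  29 260] [0.38617233 0.13213511 0.036     ]
```

View pics/w1.png

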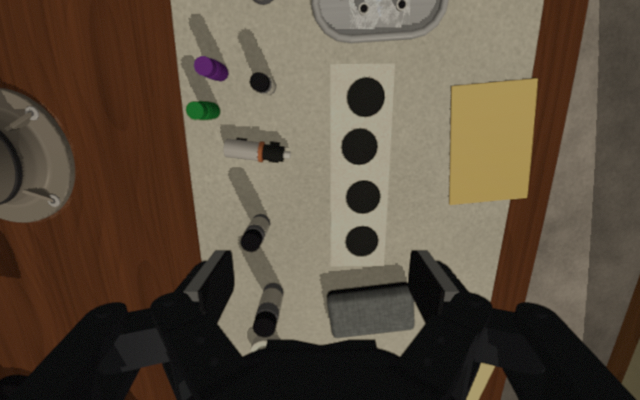

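The wrist view shows the tray at the top (380,15) and the pads down the column at (366,97), (360,147), (362,196) and (362,241). Bottles b1, b2 and b3 have caps at (260,82), (252,240) and (265,323), and b4 is just out of view at (262,0). Purple (210,68) and green (203,110) sit toward the base from b1. The machine is at (255,150).

```bash
python3 - <<'E'
from h import *
W=cv2.imread("pics/w1.png");S=cv2.imread("pics/scene0.png");mw=dict(np.load("w1.npz"));ms=r.camera_model("scene")
for k,a,b,w,h in((1,(260,82),(358,180),12,.062),(2,(252,239),(269,171),15,.078),(3,(265,323),(211,171),15,.094)):
    for t in (40,):
        A=blob(W,a,(w,w),t);B=blob(S,b,(16 if k>1 else 8,13),40);print(k,A,plane(mw,A[0],h),*tri(mw,A[0],ms,B[0]))
for a,b in(((366,97),(358,239)),((360,147),(325,238)),((362,196),(288,241)),((362,241),(251,243))):
    A=blob(W,a,(27,24));B=blob(S,b,(18,13));print('pad',A,plane(mw,A[0],.003)[:2],*tri(mw,A[0],ms,B[0]))
E
```

```text
1 (array([259.75265018,  81.95053004]), array([ 19,  19, 283], dtype=int32)) [0.46037937 0.11174238 0.062     ] [0.46029164 0.11121067 0.06183544] 0.0010959280759760802
2 (array([251.15469613, 239.54972376]), array([ 21,  22, 362], dtype=int32)) [ 0.43710496 -0.11849903  0.078     ] [ 0.43691472 -0.11897695  0.0775451 ] 0.000507335885731072
3 (array([264.57081545, 323.35407725]), array([ 23,  26, 466], dtype=int32)) [ 0.4527113  -0.26124503  0.094     ] [ 0.45264201 -0.26149924  0.09386416] 0.0002263930135230872
pad (array([365.34215328,  96.67153285]), array([  36,   38, 1096], dtype=int32)) [0.61588061 0.09475673] [0.61603679 0.09414281 0.0012708 ] 0.0013901492488178728
pad (array([359.03630705, 146.10684647]), array([ 35,  35, 964], dtype=int32)) [0.60849447 0.01657674] [0.60867354 0.01584771 0.00105191] 0.0010260818255704738
pad (array([362.73197115, 196.47956731]), array([ 33,  32, 832], dtype=int32)) [ 0.61802577 -0.07043378] [ 0.61820826 -0.07144922  0.00130011] 0.0010313269908290641
pad (array([361.42479109, 240.75626741]), array([ 32,  29, 718], dtype=int32)) [ 0.6190294 -0.1543911] [ 0.61922997 -0.15553051  0.00134434] 0.0007175542671894709
```

```bash
python3 -m crank '[[-0.055,0.155,-0.045,0,1],[-0.055,0.155,-0.045,0,1],[-0.055,0.155,-0.045,0,1],[-0.055,0.155,-0.045,0,1],[-0.055,0.155,-0.045,0,1],[-0.055,0.155,-0.045,0,1],[-0.055,0.155,-0.045,0,1],[-0.055,0.155,-0.045,0,1]]'; python3 -m crank '[[0,0,0,0,1],[0,0,0,0,1],[0,0,0,0,1]]'
```

```text
clock: 1.4
tcp_pos: [0.4589, 0.25, 0.2513]
orientation: [-2.221, -2.221, 0.001]
contact_force: [0.2, -0.7, -0.1]
grip_width: 0.0855
gripper_force: 0.0
clock: 1.65
tcp_pos: [0.4596, 0.2478, 0.2518]
orientation: [-2.222, -2.221, 0.002]
contact_force: [0.5, -0.2, 0.5]
grip_width: 0.0854
gripper_force: 0.0
```

```bash
python3 - <<'E'
from h import *
m=r.camera_model("wrist");W=r.grab_frame("wrist");cv2.imwrite("pics/w2.png",W)
K=np.array([[m['fx'],0,m['cx']],[0,m['fy'],m['cy']],[0,0,1]])
for z in(.12,.11): 
  p=cv2.projectPoints(np.array([[.458,.249,z]]),cv2.Rodrigues(np.array(m['R']))[0],np.array(m['t']),K,m['distortion'])[0].ravel();print(p)
A=blob(W,tuple(int(v) for v in p),(50,45),45);print(A,plane(m,A[0],.115))
E
```

```text
[318.95793801 180.85955416]
[319.03696321 178.80080451]
(array([319.87764706, 178.52313725]), array([  39,   42, 1275], dtype=int32)) [0.45895133 0.25042525 0.115     ]
```

View pics/w2.png

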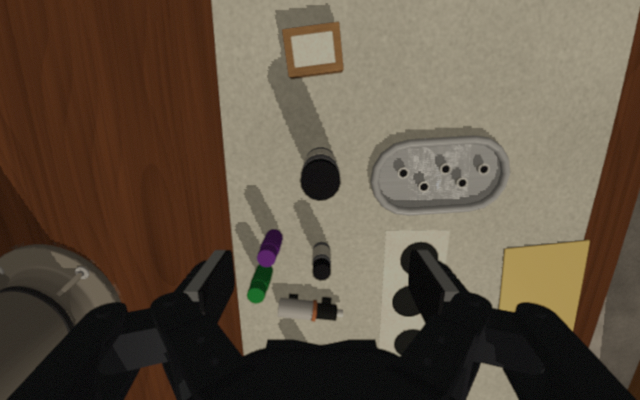

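The wrist view shows b4's cap at (320,176), matching the triangulation. The tray at (438,173) is clear of the fingers.

```bash
python3 -m crank '[[0,0.01,-0.155,0,1],[0,0,-0.155,0,1],[0,0,-0.155,0,1],[0,0,-0.155,0,1],[0,0,-0.155,0,1],[0,0,-0.155,0,1],[0,0,0,0,1],[0,0,0,0,1]]' && python3 -m crank '[[0,0,0,0,-1],[0,0,0,0,-1],[0,0,0,0,-1],[0,0,0,0,-1],[0,0,0,0,-1],[0,0,0,0,-1],[0,0,0,0,-1],[0,0,0,0,-1]]' 50
```

```text
clock: 2.37
tcp_pos: [0.4587, 0.2483, 0.0658]
orientation: [-2.224, -2.219, 0.005]
contact_force: [-0.7, 0.3, 0.5]
grip_width: 0.0853
gripper_force: 0.0
clock: 3.03
tcp_pos: [0.4598, 0.2509, 0.0686]
orientation: [2.221, 2.221, 0.005]
contact_force: [-1.9, -0.1, 7.9]
grip_width: 0.0423
gripper_force: 49.6
```

```bash
python3 -m crank '[[0,0,0.05,0,-1],[0,0,0.1,0,-1],[0,0,0.125,0,-1],[0,0,0.125,0,-1],[0,0,0.1,0,-1]]' && python3 -m crank '[[0.03,-0.075,0,0,-1],[0.057,-0.145,0,0,-1],[0.057,-0.145,0,0,-1],[0.057,-0.145,0,0,-1],[0.057,-0.145,0,0,-1],[0.057,-0.145,0,0,-1],[0.057,-0.145,0,0,-1],[0.057,-0.145,0,0,-1]]' && python3 -m crank '[[0.057,-0.145,0,0,-1],[0.057,-0.145,0,0,-1],[0.057,-0.145,0,0,-1],[0.057,-0.145,0,0,-1],[0.057,-0.145,0,0,-1],[0.057,-0.145,0,0,-1],[0.028,-0.07,0,0,-1]]';  python3 -m crank '[[0,0,0,0,-1],[0,0,0,0,-1],[0,0,0,0,-1],[0,0,0,0,-1]]'
```

```text
clock: 3.45
tcp_pos: [0.4589, 0.2502, 0.1692]
orientation: [2.221, 2.221, 0.003]
contact_force: [0.2, 0.7, -1.5]
grip_width: 0.042
gripper_force: 51.1
clock: 4.12
tcp_pos: [0.5447, 0.0305, 0.1676]
orientation: [2.221, 2.221, 0.001]
contact_force: [-0.1, -0.4, -1.7]
grip_width: 0.0424
gripper_force: 51.2
clock: 4.7
tcp_pos: [0.6189, -0.1611, 0.1675]
orientation: [2.224, 2.215, -0.001]
contact_force: [-0.3, -0.2, -1.8]
grip_width: 0.0421
gripper_force: 51.3
clock: 5.03
tcp_pos: [0.6183, -0.1538, 0.1667]
orientation: [-2.218, -2.223, -0.001]
contact_force: [0.2, -0.1, -1.8]
grip_width: 0.042
gripper_force: 51.3
```

```bash
python3 - <<'E'
from h import *
S=r.grab_frame("scene");D=r.grab_frame("side")
o=np.zeros((560,780,3),np.uint8)
o[:,:390]=cv2.resize(S[130:270,190:288],(390,560));o[:,390:]=cv2.resize(D[80:220,270:368],(390,560))
cv2.imwrite("pics/p4.png",o)
E
```

```text
(no output)
```

View pics/p4.png

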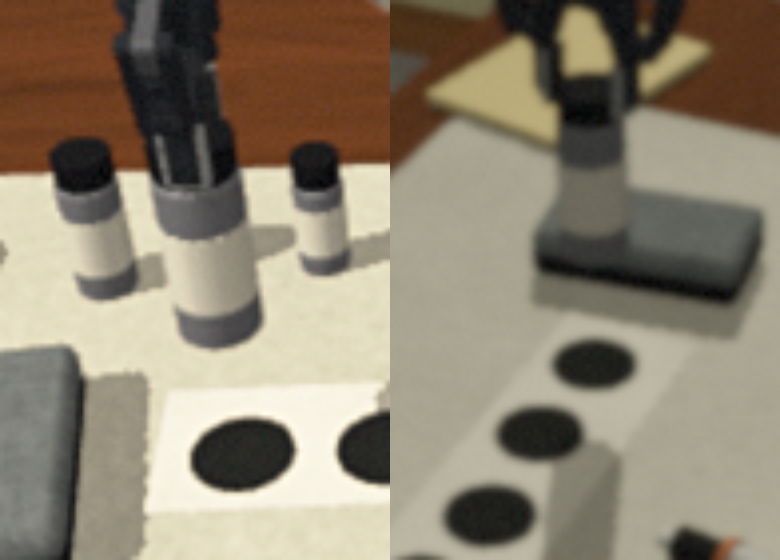

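The crops show b4 held upright, but with the fingertips at cap level, higher than expected. I'll measure the bottle's bottom height before lowering it.

```bash
python3 - <<'E'
from h import *
ms,md=r.camera_model("scene"),r.camera_model("side")
def atx(m,p,x):
    o,d=ray(m,p);return o+d*(x-o[0])/d[0]
f=lambda x,y:(190+x*98/390,130+y/4)
g=lambda x,y:(270+(x-390)*98/390,80+y/4)
# front bottom rim, body/cap line, fingertip
for n,p in(("bottom rim",(218,345)),("band low",(213,310)),("band top",(205,238)),("cap line",(197,190))): print(n,atx(ms,f(*p),.641))
print("finger tip",atx(ms,f(187,187),.65))
o,d=ray(md,g(597,262));print("side bottom", o+d*((-.13-o[1])/d[1]))
print(tri(ms,f(209,238),md,g(592,160)),"band top both"); print(tri(ms,f(217,325),md,g(595,243)),"low")
E
```

```text
bottom rim [ 0.641      -0.15339935  0.10161672]
band low [ 0.641      -0.1528273   0.12521207]
band top [ 0.641      -0.15058116  0.17102842]
cap line [ 0.641      -0.1504411   0.19977135]
finger tip [ 0.65       -0.15288485  0.20777331]
side bottom [ 0.6009966  -0.13        0.10494367]
(array([ 0.61905021, -0.15576384,  0.15889463]), np.float64(0.00827904637913304)) band top both
(array([ 0.61742815, -0.1582666 ,  0.09715255]), np.float64(0.002788458583792981)) low
```

```bash
python3 -m crank '[[0.005,-0.005,-0.1,0,-1],[0,0,-0.13,0,-1],[0,0,-0.13,0,-1],[0,0,-0.06,0,-1],[0,0,-0.02,0,-1],[0,0,0,0,-1],[0,0,0,0,-1],[0,0,0,0,-1]]' && python3 -m crank '[[0,0,-0.01,0,-1],[0,0,-0.01,0,-1],[0,0,0,0,-1],[0,0,0,0,-1]]'
```

```text
clock: 5.8
tcp_pos: [0.6208, -0.1572, 0.0803]
orientation: [2.22, 2.22, 0.003]
contact_force: [-0.4, -0.7, -1.3]
grip_width: 0.0422
gripper_force: 51.3
clock: 6.13
tcp_pos: [0.6194, -0.157, 0.0746]
orientation: [2.221, 2.221, 0.0]
contact_force: [-0.5, -0.5, -1.2]
grip_width: 0.0421
gripper_force: 51.3
```

```bash
python3 -m crank '[[0,0.005,-0.01,0,-1],[0,0,0,0,-1],[0,0,0,0,-1]]' && python3 -m crank '[[0,0,-0.01,0,-1],[0,0,0,0,-1],[0,0,0,0,-1]]'
```

```text
clock: 6.38
tcp_pos: [0.6193, -0.1558, 0.0723]
orientation: [-2.221, -2.221, 0.0]
contact_force: [0.2, 0.2, -2.2]
grip_width: 0.0419
gripper_force: 51.3
clock: 6.63
tcp_pos: [0.6198, -0.1563, 0.0717]
orientation: [2.221, 2.221, 0.001]
contact_force: [-2.7, 0.8, 6.7]
grip_width: 0.042
gripper_force: 52.1
```

```bash
python3 -m crank '[[0,0,0,0,0.2],[0,0,0,0,0.6],[0,0,0,0,1],[0,0,0,0,1],[0,0,0,0,1],[0,0,0,0,1]]' && python3 -m crank '[[0,0,0.1,0,1],[0,0,0.15,0,1],[0,0,0.17,0,1],[0,0,0.17,0,1],[0,0,0.17,0,1],[0,0,0.15,0,1],[0,0,0,0,1],[0,0,0,0,1]]'; python3 - <<'E'
from h import *
W=r.grab_frame("wrist");S=r.grab_frame("scene")
cv2.imwrite("pics/w3.png",np.vstack([W,cv2.resize(S[130:290,190:446],(640,400))])[:,:][::1]) 
o=cv2.imread("pics/w3.png");cv2.imwrite("pics/w3.png",cv2.resize(o,(480,600)))
E
```

```text
clock: 7.13
tcp_pos: [0.6194, -0.156, 0.0704]
orientation: [-2.221, -2.221, 0.0]
contact_force: [-0.6, -0.5, -0.0]
grip_width: 0.0852
gripper_force: 0.0
clock: 7.8
tcp_pos: [0.6207, -0.1563, 0.2548]
orientation: [2.219, 2.219, 0.004]
contact_force: [-0.2, 0.3, -0.6]
grip_width: 0.0853
gripper_force: 0.0
```

View pics/w3.png

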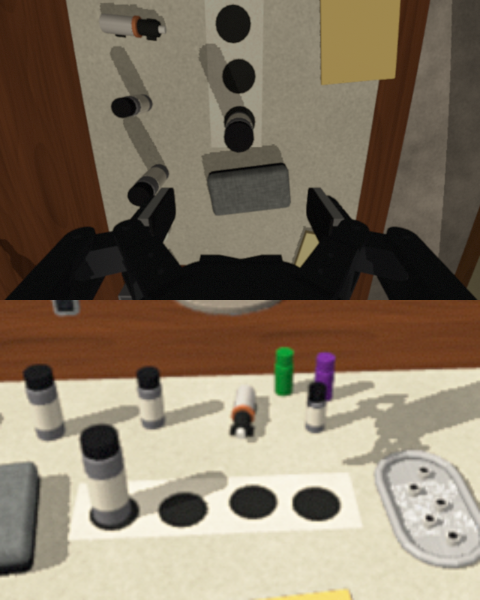

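b4 stands upright and centred on the far pad, with its cap at wrist-half (239,135). Next is b3.

```bash
python3 -m crank '[[-0.12,-0.075,-0.04,0,1],[-0.12,-0.075,-0.04,0,1],[-0.12,-0.075,-0.04,0,1],[-0.12,-0.075,-0.04,0,1],[-0.12,-0.075,-0.04,0,1],[-0.12,-0.075,-0.04,0,1],[-0.12,-0.075,-0.04,0,1],[0,0,0,0,1]]' && python3 -m crank '[[0,0,0,0,1],[0,0,0,0,1],[0,0,0,0,1]]'; python3 - <<'E'
from h import *
m=r.camera_model("wrist");W=r.grab_frame("wrist")
K=np.array([[m['fx'],0,m['cx']],[0,m['fy'],m['cy']],[0,0,1]])
p=cv2.projectPoints(np.array([[.4525,-.2613,.1]]),cv2.Rodrigues(np.array(m['R']))[0],np.array(m['t']),K,m['distortion'])[0].ravel()
A=blob(W,tuple(int(v) for v in p),(45,45),45);print(p,A,plane(m,A[0],.1))
E
```

```text
clock: 8.57
tcp_pos: [0.4439, -0.264, 0.1932]
orientation: [-2.225, -2.209, 0.008]
contact_force: [0.2, 0.2, 0.2]
grip_width: 0.0852
gripper_force: 0.0
clock: 8.82
tcp_pos: [0.4522, -0.2601, 0.1961]
orientation: [-2.219, -2.223, -0.0]
contact_force: [0.1, -0.8, -0.1]
grip_width: 0.0851
gripper_force: 0.0
[320.50494849 191.98266546] (array([321.14703493, 190.2623883 ]), array([  37,   41, 1231], dtype=int32)) [ 0.45310754 -0.25960832  0.1       ]
```

```bash
python3 -m crank '[[0,0,-0.15,0,1],[0,0,-0.15,0,1],[0,0,-0.15,0,1],[0,0,-0.15,0,1],[0,0,-0.12,0,1],[0,0,-0.06,0,1],[0,0,0,0,1],[0,0,0,0,1]]' && python3 -m crank '[[0,0,0,0,-1],[0,0,0,0,-1],[0,0,0,0,-1],[0,0,0,0,-1],[0,0,0,0,-1],[0,0,0,0,-1],[0,0,0,0,-1],[0,0,0,0,-1]]' 50 && python3 -m crank '[[0,0,0.05,0,-1],[0,0,0.1,0,-1],[0,0,0.125,0,-1],[0,0,0.125,0,-1],[0,0,0.1,0,-1],[0,0,0.1,0,-1],[0,0,0,0,-1]]'
```

```text
clock: 9.53
tcp_pos: [0.4518, -0.2603, 0.0401]
orientation: [-2.219, -2.222, 0.0]
contact_force: [0.4, -1.6, 0.5]
grip_width: 0.085
gripper_force: 0.0
clock: 10.2
tcp_pos: [0.4524, -0.2613, 0.0417]
orientation: [2.22, 2.22, 0.001]
contact_force: [-1.2, 0.4, 5.5]
grip_width: 0.0373
gripper_force: 49.7
clock: 10.78
tcp_pos: [0.4537, -0.2622, 0.1651]
orientation: [2.217, 2.216, 0.004]
contact_force: [0.4, -0.4, 0.3]
grip_width: 0.0369
gripper_force: 50.7
```

```bash
python3 -m crank '[[0.05,0.06,0,0,-1],[0.11,0.125,0,0,-1],[0.11,0.13,0,0,-1],[0.11,0.13,0,0,-1],[0.11,0.13,0,0,-1],[0.11,0.13,0,0,-1],[0.11,0.13,0,0,-1],[0.07,0.08,0,0,-1]]' && python3 -m crank '[[0.045,0.045,0,0,-1],[0,0,0,0,-1],[0,0,0,0,-1],[0,0,0,0,-1],[0,0,0,0,-1],[0,0,0,0,-1]]';python3 - <<'E'
from h import *
S=r.grab_frame("scene")
cv2.imwrite("pics/s3.png",cv2.resize(S[110:270,190:400],(700,533)))
E
```

```text
clock: 11.45
tcp_pos: [0.6088, -0.0737, 0.16]
orientation: [-2.217, -2.224, -0.002]
contact_force: [0.1, -0.4, -1.2]
grip_width: 0.037
gripper_force: 50.7
clock: 11.95
tcp_pos: [0.6156, -0.0709, 0.1606]
orientation: [2.224, 2.218, -0.001]
contact_force: [0.2, -0.1, -2.5]
grip_width: 0.0367
gripper_force: 50.7
```

View pics/s3.png

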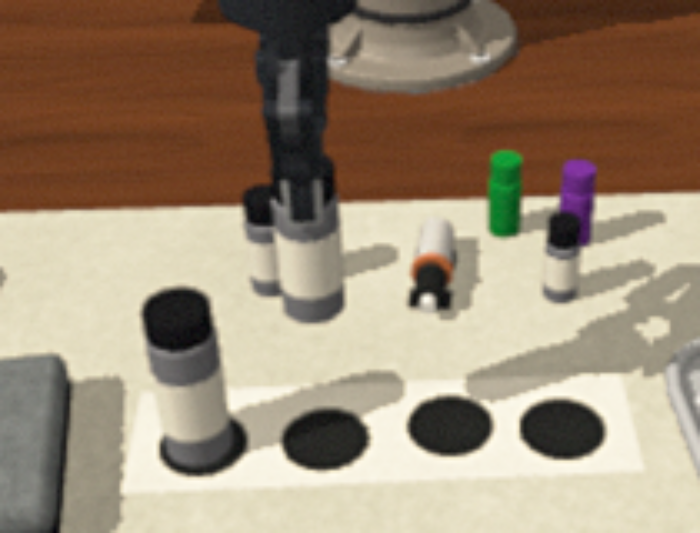

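b3 hangs upright over the row at (313,260) and b4 stands on its pad at (188,380).

```bash
python3 -m crank '[[0.012,0,-0.1,0,-1],[0,0,-0.14,0,-1],[0,0,-0.14,0,-1],[0,0,-0.12,0,-1],[0,0,-0.04,0,-1],[0,0,0,0,-1],[0,0,0,0,-1],[0,0,0,0,-1]]' && python3 -m crank '[[0,0,-0.01,0,-1],[0,0,-0.01,0,-1],[0,0,0,0,-1],[0,0,0,0,-1]]' && python3 -m crank '[[0,0,-0.01,0,-1],[0,0,0,0,-1],[0,0,0,0,-1]]'
```

```text
clock: 12.67
tcp_pos: [0.6203, -0.0693, 0.0544]
orientation: [2.22, 2.219, 0.003]
contact_force: [0.3, -0.2, -1.5]
grip_width: 0.0365
gripper_force: 50.6
clock: 13.0
tcp_pos: [0.619, -0.069, 0.0489]
orientation: [2.221, 2.221, 0.001]
contact_force: [0.5, -0.9, -1.8]
grip_width: 0.037
gripper_force: 50.6
clock: 13.25
tcp_pos: [0.6187, -0.0689, 0.0463]
orientation: [-2.221, -2.221, 0.0]
contact_force: [-0.5, 0.5, -1.4]
grip_width: 0.037
gripper_force: 50.6
```

```bash
python3 -m crank '[[0,-0.01,-0.01,0,-1],[0,0,0,0,-1],[0,0,0,0,-1]]' && python3 -m crank '[[0,0,-0.005,0,-1],[0,0,0,0,-1],[0,0,0,0,-1]]'
```

```text
clock: 13.5
tcp_pos: [0.6193, -0.0711, 0.0448]
orientation: [2.221, 2.221, 0.001]
contact_force: [0.3, 0.7, 1.2]
grip_width: 0.0367
gripper_force: 50.9
clock: 13.75
tcp_pos: [0.6194, -0.071, 0.0447]
orientation: [2.221, 2.221, 0.001]
contact_force: [-2.4, 0.1, 9.0]
grip_width: 0.0367
gripper_force: 51.7
```

```bash
python3 -m crank '[[0,0,0,0,0.2],[0,0,0,0,0.6],[0,0,0,0,1],[0,0,0,0,1],[0,0,0,0,1],[0,0,0,0,1]]' && python3 -m crank '[[0,0,0.1,0,1],[0,0,0.15,0,1],[0,0,0.17,0,1],[0,0,0.17,0,1],[0,0,0.17,0,1],[0,0,0,0,1]]' && python3 -m crank '[[-0.13,-0.034,0,0,1],[-0.13,-0.034,0,0,1],[-0.13,-0.034,0,0,1],[-0.13,-0.034,0,0,1],[-0.13,-0.034,0,0,1],[-0.13,-0.034,0,0,1],[-0.13,-0.034,0,0,1],[0,0,0,0,1]]' && python3 -m crank '[[0,0,0,0,1],[0,0,0,0,1],[0,0,0,0,1]]'; python3 - <<'E'
from h import *
m=r.camera_model("wrist");W=r.grab_frame("wrist");cv2.imwrite("pics/w4.png",W)
K=np.array([[m['fx'],0,m['cx']],[0,m['fy'],m['cy']],[0,0,1]])
p=cv2.projectPoints(np.array([[.437,-.1188,.085]]),cv2.Rodrigues(np.array(m['R']))[0],np.array(m['t']),K,m['distortion'])[0].ravel()
A=blob(W,tuple(int(v) for v in p),(40,40),45);print(p,A,plane(m,A[0],.083))
E
```

```text
clock: 14.25
tcp_pos: [0.6187, -0.071, 0.0433]
orientation: [-2.221, -2.221, 0.0]
contact_force: [0.2, -0.5, 0.3]
grip_width: 0.0854
gripper_force: 0.0
clock: 14.75
tcp_pos: [0.6232, -0.0713, 0.2032]
orientation: [2.216, 2.215, 0.013]
contact_force: [0.6, -0.3, 0.8]
grip_width: 0.0855
gripper_force: 0.0
clock: 15.42
tcp_pos: [0.4317, -0.1204, 0.1949]
orientation: [-2.224, -2.216, 0.004]
contact_force: [-0.5, 0.4, 0.3]
grip_width: 0.0854
gripper_force: 0.0
clock: 15.67
tcp_pos: [0.4379, -0.1182, 0.1956]
orientation: [2.22, 2.222, 0.001]
contact_force: [0.6, 1.2, 0.5]
grip_width: 0.0857
gripper_force: 0.0
[319.21694336 187.49716745] (array([319.78980892, 185.63566879]), array([ 29,  33, 785], dtype=int32)) [ 0.43756296 -0.11738413  0.083     ]
```

View pics/w4.png

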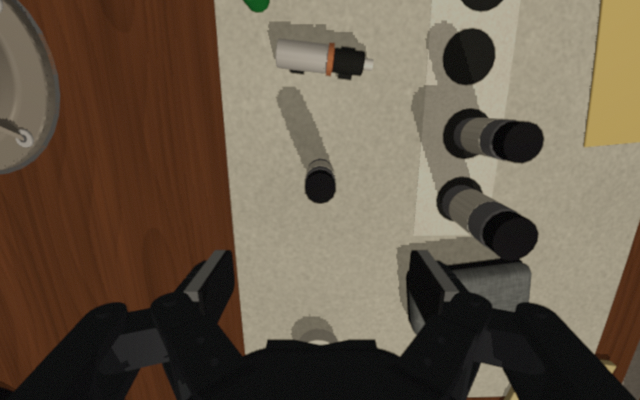

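b2's cap is at (320,184), centred under the gripper. b3 (500,140) and b4 (490,225) stand on their pads.

```bash
python3 -m crank '[[0,0,-0.15,0,1],[0,0,-0.15,0,1],[0,0,-0.15,0,1],[0,0,-0.15,0,1],[0,0,-0.15,0,1],[0,0,-0.08,0,1],[0,0,0,0,1],[0,0,0,0,1]]' && python3 -m crank '[[0,0,0,0,-1],[0,0,0,0,-1],[0,0,0,0,-1],[0,0,0,0,-1],[0,0,0,0,-1],[0,0,0,0,-1],[0,0,0,0,-1],[0,0,0,0,-1]]' 50 && python3 -m crank '[[0,0,0.05,0,-1],[0,0,0.1,0,-1],[0,0,0.125,0,-1],[0,0,0.125,0,-1],[0,0,0.1,0,-1],[0,0,0.1,0,-1],[0,0,0,0,-1]]'
```

```text
clock: 16.38
tcp_pos: [0.4368, -0.1182, 0.0289]
orientation: [-2.22, -2.221, 0.002]
contact_force: [-0.0, -0.9, 0.6]
grip_width: 0.0851
gripper_force: 0.0
clock: 17.05
tcp_pos: [0.4375, -0.1187, 0.0305]
orientation: [2.221, 2.22, 0.002]
contact_force: [-1.2, 0.8, 7.0]
grip_width: 0.0304
gripper_force: 50.1
clock: 17.63
tcp_pos: [0.4393, -0.1191, 0.1538]
orientation: [2.218, 2.217, 0.007]
contact_force: [1.0, -0.9, 0.1]
grip_width: 0.0303
gripper_force: 50.7
```

```bash
python3 -m crank '[[0.06,0.05,0,0,-1],[0.12,0.095,0,0,-1],[0.13,0.1,0,0,-1],[0.13,0.1,0,0,-1],[0.13,0.1,0,0,-1],[0.13,0.1,0,0,-1],[0.1,0.08,0,0,-1],[0.05,0.05,0,0,-1]]' && python3 -m crank '[[0,0,0,0,-1],[0,0,0,0,-1],[0,0,0,0,-1],[0,0,0,0,-1]]'
```

```text
clock: 18.3
tcp_pos: [0.6086, 0.0192, 0.1491]
orientation: [-2.218, -2.224, -0.002]
contact_force: [0.9, -0.1, -0.7]
grip_width: 0.0304
gripper_force: 50.8
clock: 18.63
tcp_pos: [0.6056, 0.0145, 0.1495]
orientation: [-2.224, -2.219, 0.002]
contact_force: [-0.6, 0.7, -0.8]
grip_width: 0.0305
gripper_force: 50.8
```

```bash
python3 -m crank '[[0.01,0.005,-0.1,0,-1],[0,0,-0.14,0,-1],[0,0,-0.14,0,-1],[0,0,-0.12,0,-1],[0,0,-0.04,0,-1],[0,0,0,0,-1],[0,0,0,0,-1],[0,0,0,0,-1]]' && python3 -m crank '[[0,0,-0.01,0,-1],[0,0,0,0,-1],[0,0,0,0,-1]]'
```

```text
clock: 19.3
tcp_pos: [0.6101, 0.0171, 0.0433]
orientation: [2.221, 2.219, 0.003]
contact_force: [-0.7, 0.3, -0.3]
grip_width: 0.0303
gripper_force: 50.8
clock: 19.55
tcp_pos: [0.6093, 0.0174, 0.0403]
orientation: [2.221, 2.221, 0.002]
contact_force: [-0.4, 0.4, -0.4]
grip_width: 0.0301
gripper_force: 50.8
```

```bash
python3 -m crank '[[0,-0.005,-0.01,0,-1],[0,0,-0.01,0,-1],[0,0,0,0,-1],[0,0,0,0,-1]]' && python3 -m crank '[[0,0,-0.01,0,-1],[0,0,0,0,-1],[0,0,0,0,-1]]' && python3 -m crank '[[0,0,-0.005,0,-1],[0,0,0,0,-1],[0,0,0,0,-1]]'
```

```text
clock: 19.88
tcp_pos: [0.6086, 0.0164, 0.0352]
orientation: [-2.221, -2.221, 0.001]
contact_force: [-1.3, -0.4, -0.6]
grip_width: 0.0302
gripper_force: 50.8
clock: 20.13
tcp_pos: [0.6091, 0.0165, 0.0337]
orientation: [2.221, 2.221, 0.001]
contact_force: [-1.1, -0.5, 2.4]
grip_width: 0.0303
gripper_force: 51.1
clock: 20.38
tcp_pos: [0.6092, 0.0165, 0.0337]
orientation: [2.221, 2.221, 0.001]
contact_force: [-2.6, 0.0, 9.4]
grip_width: 0.0308
gripper_force: 52.3
```

```bash
python3 -m crank '[[0,0,0,0,0.2],[0,0,0,0,0.6],[0,0,0,0,1],[0,0,0,0,1],[0,0,0,0,1],[0,0,0,0,1]]' && python3 -m crank '[[0,0,0.1,0,1],[0,0,0.15,0,1],[0,0,0.17,0,1],[0,0,0.17,0,1],[0,0,0.17,0,1],[0,0,0,0,1]]' && python3 -m crank '[[-0.11,0.07,0,0,1],[-0.11,0.07,0,0,1],[-0.11,0.07,0,0,1],[-0.11,0.07,0,0,1],[-0.11,0.07,0,0,1],[-0.11,0.07,0,0,1],[-0.08,0.055,0,0,0.4],[0,0,0,0,0.4]]' && python3 -m crank '[[0,0,0,0,0.4],[0,0,0,0,0.4],[0,0,0,0,0.4]]'; python3 - <<'E'
from h import *
m=r.camera_model("wrist");W=r.grab_frame("wrist");cv2.imwrite("pics/w5.png",W)
K=np.array([[m['fx'],0,m['cx']],[0,m['fy'],m['cy']],[0,0,1]])
p=cv2.projectPoints(np.array([[.4603,.1114,.069]]),cv2.Rodrigues(np.array(m['R']))[0],np.array(m['t']),K,m['distortion'])[0].ravel()
A=blob(W,tuple(int(v) for v in p),(32,32),45);print(p,A,plane(m,A[0],.068))
h=cv2.cvtColor(W,cv2.COLOR_BGR2HSV);q=cv2.inRange(h,(125,100,40),(150,255,255))
n,l,s,c=cv2.connectedComponentsWithStats(q);i=1+np.argmax(s[1:,4]);print(s[i],plane(m,c[i],.045),[plane(m,(s[i][0]+s[i][2],s[i][1]+s[i][3]/2),z)for z in(0,.07)])
E
```

```text
clock: 20.88
tcp_pos: [0.6087, 0.0164, 0.0323]
orientation: [-2.221, -2.221, 0.0]
contact_force: [-0.1, -0.1, -0.5]
grip_width: 0.0855
gripper_force: 0.0
clock: 21.38
tcp_pos: [0.6132, 0.0168, 0.192]
orientation: [2.217, 2.216, 0.015]
contact_force: [1.6, -0.4, 0.1]
grip_width: 0.0855
gripper_force: 0.0
clock: 22.05
tcp_pos: [0.4576, 0.1139, 0.1843]
orientation: [-2.215, -2.225, 0.001]
contact_force: [-0.6, 0.2, -1.4]
grip_width: 0.0642
gripper_force: 0.0
clock: 22.3
tcp_pos: [0.4617, 0.1107, 0.1845]
orientation: [2.223, 2.22, 0.001]
contact_force: [0.5, 0.6, 0.3]
grip_width: 0.0596
gripper_force: 0.0
[318.81573052 185.08188968] (array([318.95284872, 183.21218075]), array([ 23,  27, 509], dtype=int32)) [0.4604371  0.11310247 0.068     ]
[232 145  37  33 818] [0.38636153 0.13244355 0.045     ] [array([0.39888996, 0.12423849, 0.        ]), array([0.41124196, 0.13565981, 0.07      ])]
```

View pics/w5.png

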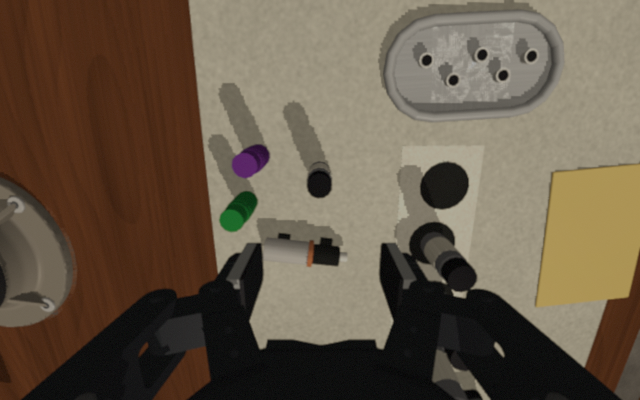

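b1's cap is at (319,183). Purple at (250,160) is about 16 mm clear of the half-open finger, so no turn is needed.

```bash
python3 -m crank '[[-0.003,0.005,-0.15,0,0.4],[0,0,-0.15,0,0.4],[0,0,-0.15,0,0.4],[0,0,-0.15,0,0.4],[0,0,-0.14,0,0.4],[0,0,-0.07,0,0.4],[0,0,0,0,0.4],[0,0,0,0,0.4]]' && python3 -m crank '[[0,0,0,0,-1],[0,0,0,0,-1],[0,0,0,0,-1],[0,0,0,0,-1],[0,0,0,0,-1],[0,0,0,0,-1],[0,0,0,0,-1],[0,0,0,0,-1]]' 50 && python3 -m crank '[[0,0,0.05,0,-1],[0,0,0.1,0,-1],[0,0,0.125,0,-1],[0,0,0.125,0,-1],[0,0,0.1,0,-1],[0,0,0.1,0,-1],[0,0,0,0,-1]]'
```

```text
clock: 23.02
tcp_pos: [0.4602, 0.1119, 0.022]
orientation: [-2.222, -2.22, 0.003]
contact_force: [0.2, 0.0, 0.9]
grip_width: 0.0598
gripper_force: 0.0
clock: 23.68
tcp_pos: [0.4613, 0.1128, 0.0239]
orientation: [2.221, 2.22, 0.004]
contact_force: [-1.8, -0.1, 6.4]
grip_width: 0.0236
gripper_force: 48.7
clock: 24.27
tcp_pos: [0.4629, 0.1133, 0.1473]
orientation: [2.219, 2.219, 0.011]
contact_force: [-0.4, 0.9, -0.1]
grip_width: 0.0232
gripper_force: 49.1
```

```bash
python3 -m crank '[[0.06,-0.007,0,0,-1],[0.12,-0.015,0,0,-1],[0.13,-0.016,0,0,-1],[0.13,-0.016,0,0,-1],[0.13,-0.016,0,0,-1],[0.13,-0.016,0,0,-1],[0.09,-0.01,0,0,-1],[0,0,0,0,-1]]' && python3 -m crank '[[0,0,0,0,-1],[0,0,0,0,-1],[0,0,0,0,-1],[0,0,0,0,-1]]'
```

```text
clock: 24.93
tcp_pos: [0.6218, 0.0915, 0.1411]
orientation: [2.223, 2.218, 0.0]
contact_force: [0.1, -0.6, -0.0]
grip_width: 0.0237
gripper_force: 49.2
clock: 25.27
tcp_pos: [0.6174, 0.0934, 0.1424]
orientation: [-2.22, -2.222, 0.001]
contact_force: [0.7, -0.5, -0.9]
grip_width: 0.0237
gripper_force: 49.2
```

```bash
python3 -m crank '[[0,0.003,-0.1,0,-1],[0,0,-0.14,0,-1],[0,0,-0.14,0,-1],[0,0,-0.12,0,-1],[0,0,-0.03,0,-1],[0,0,0,0,-1],[0,0,0,0,-1],[0,0,0,0,-1]]' && python3 -m crank '[[0,0,-0.01,0,-1],[0,0,-0.01,0,-1],[0,0,0,0,-1],[0,0,0,0,-1]]'
```

```text
clock: 25.93
tcp_pos: [0.6196, 0.0942, 0.0384]
orientation: [2.22, 2.22, 0.004]
contact_force: [0.2, -0.3, -0.4]
grip_width: 0.0238
gripper_force: 49.2
clock: 26.27
tcp_pos: [0.6183, 0.0938, 0.0328]
orientation: [2.221, 2.221, 0.0]
contact_force: [-0.3, 0.7, -0.7]
grip_width: 0.0237
gripper_force: 49.2
```

```bash
python3 -m crank '[[-0.007,0.002,-0.01,0,-1],[0,0,-0.01,0,-1],[0,0,0,0,-1],[0,0,0,0,-1]]' && python3 -m crank '[[0,0,-0.01,0,-1],[0,0,0,0,-1],[0,0,0,0,-1]]'
```

```text
clock: 26.6
tcp_pos: [0.6166, 0.0942, 0.0282]
orientation: [-2.221, -2.221, 0.001]
contact_force: [0.5, -0.1, -1.2]
grip_width: 0.0238
gripper_force: 49.2
clock: 26.85
tcp_pos: [0.6172, 0.0944, 0.027]
orientation: [2.221, 2.221, 0.001]
contact_force: [-1.4, -0.2, 3.9]
grip_width: 0.0242
gripper_force: 49.7
```

Contact. I'll release b1, rise and back off, then check everything.

```bash
python3 -m crank '[[0,0,0,0,0.2],[0,0,0,0,0.6],[0,0,0,0,1],[0,0,0,0,1],[0,0,0,0,1],[0,0,0,0,1]]' && python3 -m crank '[[0,0,0.1,0,1],[0,0,0.15,0,1],[0,0,0.17,0,1],[0,0,0.17,0,1],[0,0,0.17,0,1],[0,0,0.17,0,1],[0,0,0.17,0,1]]' && python3 -m crank '[[-0.1,0,0.1,0,1],[-0.1,0,0.1,0,1],[-0.1,0,0.05,0,1],[-0.1,0,0,0,1],[0,-0.1,0,0,1],[0,0,0,0,1],[0,0,0,0,1],[0,0,0,0,1]]'; python3 - <<'E'
from h import *
m=r.camera_model("wrist");ms=r.camera_model("scene");md=r.camera_model("side")
W=r.grab_frame("wrist");S=r.grab_frame("scene");D=r.grab_frame("side")
P=[(.6163,.0943),(.609,.016),(.6182,-.0712),(.6195,-.1552)];H=[.072,.088,.104,.12]
for k,(p,h) in enumerate(zip(P,H)):
    out=[]
    for im,mm,s in((S,ms,11),(D,md,14)):
        K=np.array([[mm['fx'],0,mm['cx']],[0,mm['fy'],mm['cy']],[0,0,1]])
        u=cv2.projectPoints(np.array([[*p,h-.007]]),cv2.Rodrigues(np.array(mm['R']))[0],np.array(mm['t']),K,mm['distortion'])[0].ravel()
        out.append(blob(im,tuple(int(round(v)) for v in u),(s,s),45)[0])
    x,e=tri(ms,out[0],md,out[1]);print(k+1,x,e,'off mm',(x[:2]-p)*1e3)
o=np.zeros((590,720,3),np.uint8);o[:330,:]=cv2.resize(S[150:270,195:455],(720,330));o[335:,:400]=cv2.resize(D[110:270,220:471],(400,255));o[335:,400:]=cv2.resize(W,(320,255))
cv2.imwrite("pics/end.png",o)
E
```

```text
clock: 27.35
tcp_pos: [0.6168, 0.0942, 0.0264]
orientation: [-2.221, -2.221, 0.0]
contact_force: [0.2, -0.2, -0.0]
grip_width: 0.0852
gripper_force: 0.0
clock: 27.93
tcp_pos: [0.6165, 0.0941, 0.2483]
orientation: [2.222, 2.221, 0.0]
contact_force: [1.8, 0.2, 0.0]
grip_width: 0.0851
gripper_force: 0.0
clock: 28.6
tcp_pos: [0.537, 0.0746, 0.2964]
orientation: [-2.222, -2.221, -0.0]
contact_force: [0.3, 0.7, 0.5]
grip_width: 0.0856
gripper_force: 0.0
1 [0.61493108 0.09285473 0.06261334] 0.001717491464277249 off mm [-1.36891752 -1.44526537]
2 [0.60719416 0.01589638 0.07823977] 0.0008949635849135586 off mm [-1.80584165 -0.10362103]
3 [ 0.61863993 -0.07161447  0.09417399] 0.0013275943285187583 off mm [ 0.43992561 -0.4144651 ]
4 [ 0.61792709 -0.15847011  0.11086895] 0.0018365897446173812 off mm [-1.57291106 -3.27010571]
```

View pics/end.png

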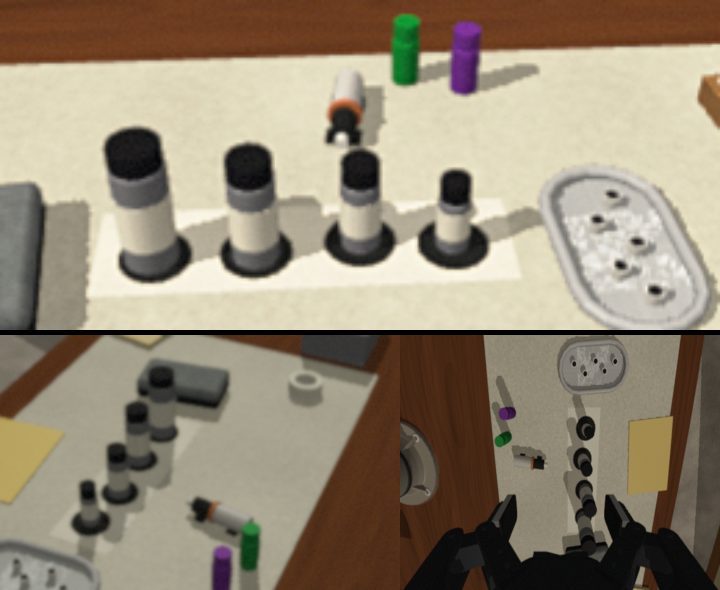

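All four stand upright on their pads, rising from b1 at (455,215) by the tray to b4 at (140,205). Offsets are within about 3 mm, and the machine at (347,105) is untouched.

```bash
python3 -c "
from bench import r
print(r.hand_in())"
```

```text
the job is handed in; nothing more can be done
None
```

The four ink bottles stand upright on the pads in height order, shortest by the tray to tallest farthest from it, each measured within about 4 mm of its pad centre; the tattoo machine was left where it lay, and the job was handed in at about 29 s, with no verdict returned.

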